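# Lid on the jar with the tongs

### The arm

A 6-joint arm with a two-finger parallel gripper is mounted at the origin on the work surface; the furniture and walls round the work are solid. World frame = base frame: x ahead of the robot, y to its left, z up, the work surface at z = 0. Lengths are in m, angles in rad, forces in N, time in s.
With the tool pointing down it reaches from about 0.425 to 0.95 m from the base axis. Payload 3.5 kg.
Tool frame: the origin (TCP) lies midway between the tips of the shut fingers; the grasp point (between the pads) lies 19 mm behind it; z points along the fingers, y is the line along which they close (so a half turn about z gives the same grasp; the last joint's range is limited). The gripper opens to 85 mm and grips with 20 to 120 N. Pads are 22 mm wide; open, the fingers measure 114 mm over their backs; the gripper's body (76 mm by 85 mm) begins 54 mm behind the grasp point. The pads swing forward as they close: fully open they stand 13 mm farther back than shut.
Start: joints at [-1.254, 0.286, 1.577, -0, 1.279, -0.15], TCP at [0.304, -0.603, 0.231] pointing down, gripper open.
Joint ranges: [-2.77, 2.77], [-0.9, 2.22], [0.21, 2.48], [-1.53, 4.67], [0.24, 2.81], [-2.84, 2.84]. Speed limits (rad/s): [2.79, 2.79, 3.14, 3.14, 3.14, 3.14].

### API

Orientations are given as a unit quaternion [x, y, z, w].
In Python, from plant import get_state, read_camera, ctrl gives the robot as it stands.
- The arm moves only by the shell command python3 -m crank 'ROWS' [FORCE]. ROWS is JSON, a list of rows, each a list of 3 entries, a list of its own where there are three numbers: the shift along the tool's x, y, z in mm, then the turn about the tool's z in degrees, then the closure in counts, from 0 (fully open) to 255 (shut). In form: [[[tx, ty, tz], yaw, claw], ...]. A call has 1 to 10 rows; each row is the pose to reach, as a shift and turn from the pose commanded when the call began, along the tool's axes at that moment; what a row does not reach only later rows make up. A row lasts 1/10 s, in which the tool goes at most 50 mm and 8.59 degrees, less where a joint would pass 70% of its speed; a pose out of reach is approached as far as the arm can. A call with a gripper value outside its range is refused whole. The fingers move at their own pace and stop on an object; FORCE is the grip in N (left out, the last holds). Time passes only in rows, so rows that repeat a pose let the fingers close. It gives the time, the measured TCP pose, the force, the opening and the grip force at its end, in the units of the state.
- get_state(): the state, without advancing time (a new reading comes with each control period).
- read_camera(name): name is "scene" or "top" or "wrist"; returns a dict with "frame" (400x640x3 uint8, blue, green, red), "range_z" (400x640 float32, m along the optical axis (not along the pixel's ray), 0 where there is no reading), "vfov" (degrees; the focal length in pixels is half the picture's height over the tangent of half this angle, whatever the lens; pixels are square), "cx", "cy" (the principal point, pixels), "origin" and "orientation" of the camera in the world. Camera axes: x right, y down, z forward; pixel columns grow to the right and rows downward; lengths in m; the calibration is good to about 2 mm. A picture is of the moment at which its call begins.
- ctrl.sign_off(): hands the job in; it is judged then, once.
The state is a dict: "time": time; "qpos": joint angles; "dq": joint speeds; "joint_efforts": joint torques, N m; "eef_pos": TCP position; "tcp_rot": TCP orientation; "contact_force": force on the tool from outside, world axes, zero at the start; "wrist_torque": the same for the moment, N m; "opening": opening from 0.0 (shut) to 1.0 (fully open); "finger_force": force on a finger pad.
Only numpy, scipy, OpenCV 4.12 (cv2) and the standard library are available. Lean on these libraries where they do the work, as an engineer would, in place of code of your own. Each camera call takes 0.05 s, during which the arm holds its last target. There are 200 camera calls.

### The job

The clean jar lid on the drying rack must go on the open jar without being touched by the fingers. Lift the sprung tongs out of their rest by the tail, lay them flat on the bare worktop and let go, then take them again by their two finger grips, squeeze the lid in the jaws, carry it over and set it flat and centred on the mouth of the open jar. Then lay the tongs down flat on the worktop and let go, with the jar still upright and the other jars where they stood.

Things in the scene. Friction and masses are not known exactly. Their poses are not given: they have to be found in the camera images.
- tongs: Steel sprung tongs lying flat, 205 mm long, 110 g. Origin: underside, midway between the finger grips (arms open); x to the jaws (end x = 100 mm), z up. Tail bar x = -105 to -60 mm, pivot x = -60 mm, then two arms 22 mm high spread to the jaws. Starts in its rest, 10 mm above the worktop, arms hidden between the rest's cheeks; only the tail sticks out, free on both sides.
- tongs_arm (a joint): Hinge of the tongs: 0 = open by the spring, 0.17 rad = closed on the lid, 0.30 = end stop. The spring pushes the grips apart with about 7 N when open, 10 N at 0.17 rad.
- tail (a point): Middle of the tongs' straight tail (45 mm long, 16 mm wide in y, 24 mm high), 88 mm behind the finger grips, 12 mm above the underside: pinch it across the 16 mm here.
- grip_fixed (a point): Outer face of the finger grip on the fixed -y arm, 14 mm above the underside. A grip is a black block on the outside of each arm at x = 0 of the tongs, 14 mm long, 28 mm high; the outer faces are 60 mm apart with the arms open, 50 mm with the lid in the jaws. Pinch the two across y to hold and squeeze the tongs.
- pivot (a point): Pivot, top of the tongs. The -y arm is one piece with the tail, the +y arm turns here; when squeezed by the grips the body yaws by half the joint's change, and both arms stay symmetric to the gripper.
- jaw_fixed (a point): Middle of the fixed (-y) jaw's inner face, 11 mm above the tongs' underside. Jaws: shallow rubber V pads 22 mm high that centre a 63 mm disc 75 mm ahead of the finger grips; gap 86 mm open, 104 mm over the outsides.
- jaw_moving (a point): Middle of the moving (+y) jaw's inner face, 11 mm above the tongs' underside. Halfway between the two jaw points is where a lid is held.
- tong_rest: Fixed wooden rest: board 145 x 138 mm, 10 mm thick, with cheeks up to 34 mm above the worktop close along both arms of the tongs. Origin under the board at the place of the tongs' origin, x the same way as theirs (board from x = -45 to 100 mm). The tongs come out straight up.
- rack: Fixed wire drying rack, 100 x 100 mm, top 16 mm above the worktop. Origin: underside centre. The worktop between the rack, the tong rest and the robot is bare (a patch 240 x 140 mm, long side along y, round x = 0.46, y = 0.17 m is always free); a large pot stands left of it.
- lid: Round jar lid, 63 mm across, 13 mm thick, 30 g, lying flat on the rack. Origin: centre of its underside, z up.
- open_jar: Clear glass jar without a lid, 53 mm across, 109 mm tall, 250 g, loose. Origin: underside centre.
- jar_mouth (a point): Centre of the open jar's mouth, level with its rim, 109 mm above the jar's underside.
- lidded_jar: Clear empty jar with its lid on, 58 mm across, 75 mm tall, loose bystander.
- jam_near: Small filled jam jar, 51 mm across, 70 mm tall, loose bystander.
- jam_far: Small filled jam jar, 54 mm across, 78 mm tall, loose bystander.
There are look-alikes about, which are no part of the job. Of the things that look like the lid, the middle-sized one is meant.

How it is judged:
On the way, in this order (a step that is already met when the one before it is completed fails the run):
1. the tongs are out of the rest, lying flat on the worktop, let go (height (world z) of tongs below 0.005 m and angle between tongs's own z axis and vertical below 0.06 rad and contact force between the fingers and tongs below 0.1 N), for 0.1 s.
2. the lid is lifted off the rack in the squeezed tongs (height (world z) of lid above 0.035 m and contact force between tongs and lid above 0.5 N and contact force between the fingers and tongs above 0.5 N), for 0.2 s.
3. the lid lies flat on the open jar's mouth, let go by the tongs (distance between lid and jar_mouth below 0.012 m and angle between lid's own z axis and vertical below 0.08 rad and contact force between tongs and lid below 0.1 N), for 0.2 s.
At the end, for the whole second after the job is handed in: The lid lies flat (within 0.08 rad) on the open jar with its centre within 12 mm of the mouth's centre, the jar stands upright on the worktop, the tongs lie flat (within 0.08 rad) on the worktop (back in the rest also counts), clear of the lid, and all is at rest (all of step 3 and angle between open_jar's own z axis and vertical below 0.05 rad and height (world z) of open_jar below 0.01 m and height (world z) of tongs between -0.01 and 0.014 m and angle between tongs's own z axis and vertical below 0.08 rad and linear speed of each of lid, tongs below 0.02 m/s); the robot touches nothing.
It fails at once if the fingers or the arm touch the lid (contact force between any of the fingers, the arm and lid above 0.3 N).
It fails at once if one of the other jars is moved more than 25 mm (distance of any of lidded_jar, jam_near, jam_far from where it was at the start of the episode above 0.025 m).
It also fails if it takes over 72 s, if anything falls off the work surface, if the arm or the gripper's body presses on something with over 40 N, if the wrist force passes 120 N, or if a joint passes its speed limit or range.

## Working session

There is one attempt and no reset: what is moved stays moved. The work goes in short steps, Python scripts to look and compute and a shell command to move; the robot and the scene stay as the last step left them, time stands still between calls to the robot, and variables do not carry over. Pictures are saved under pics/ and viewed, at most 13 in all, crops included, and the job is handed in when it is done.

```bash
ls; mkdir -p pics; cat > h.py <<'E'
import numpy as np, cv2
from plant import get_state, read_camera, ctrl
from scipy.spatial.transform import Rotation as R
def cam(n):
    c=read_camera(n); h=c["frame"].shape[0]
    f=h/2/np.tan(np.radians(c["vfov"])/2)
    z=c["range_z"]; v,u=np.mgrid[0:z.shape[0],0:z.shape[1]]
    p=np.stack([(u-c["cx"])/f*z,(v-c["cy"])/f*z,z],-1)
    P=p@R.from_quat(c["orientation"]).as_matrix().T+np.array(c["origin"])
    P[z==0]=np.nan
    return c,P
E
python3 - <<'E'
from h import *
for n in ("scene","top"):
    c,P=cam(n); cv2.imwrite(f"pics/{n}0.png",c["frame"]); np.save(n+"0.npy",P); print(n,c["origin"],c["orientation"],c["vfov"],c["cx"],c["cy"])
s=get_state(); print(s)
E
```

```text
pics
scene [-0.27244446  0.67012029  0.70771501] [-0.39223348  0.78525902 -0.42346931  0.22404219] 43.09223358561043 317.77628048608057 203.45469480182877
top [0.40435777 0.13482516 1.31479451] [-0.69964581  0.71314338 -0.03021435  0.0317703 ] 43.47218253360114 314.8518296526589 205.31139504525098
{'time': 0.1, 'qpos': array([-1.25398093e+00,  2.87098686e-01,  1.57803066e+00,  1.53023264e-05,
        1.27861552e+00, -1.49999266e-01]), 'dq': array([-0.00165007, -0.00295391, -0.00329073, -0.00061528,  0.00110741,
       -0.00103123]), 'joint_efforts': array([-1.29521482e-04, -4.07300341e+01, -2.93699956e+01, -2.20146280e-04,
        3.44738903e-03, -8.98679360e-06]), 'eef_pos': array([ 0.30362194, -0.60219078,  0.23007106]), 'tcp_rot': array([ 9.72883897e-01,  2.31291513e-01, -8.23529487e-05, -1.07297658e-03]), 'contact_force': array([-0.34498323, -0.2961101 , -0.32932238]), 'wrist_torque': array([ 0.0581318 , -0.00972059, -0.01039421]), 'finger_force': 0.0, 'opening': 0.9989556263043788}
```

View pics/top0.png

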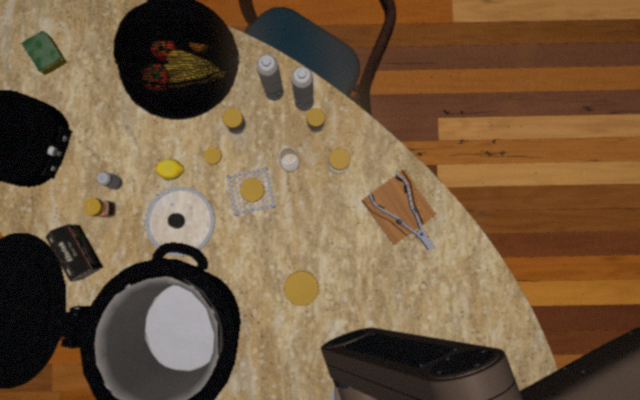

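View pics/scene0.png

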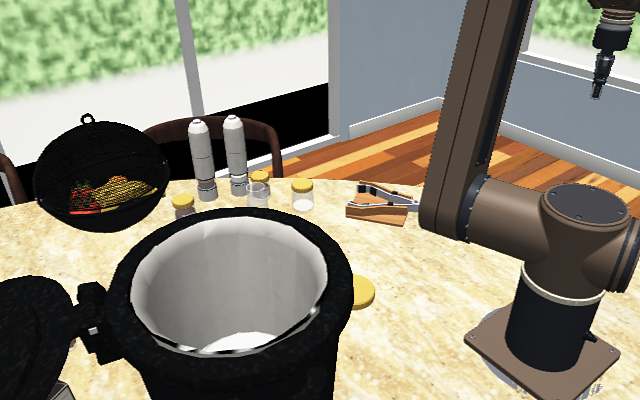

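The top view shows the tongs in the rest (tail at about 428,240, jaws at 372,195 and 402,175). The lid is on the rack (252,189), the open jar at (289,161), the lidded jar at (339,159) and the jam jars at (316,118) and (233,118). The decoy lids are at (212,156) and (302,288).

```bash
python3 - <<'E'
from h import *
P=np.load("top0.npy"); im=cv2.imread("pics/top0.png")
cv2.imwrite("pics/top0c.png",cv2.resize(im[90:320,190:450],None,fx=3,fy=3,interpolation=cv2.INTER_CUBIC)[:600])
hsv=cv2.cvtColor(im,cv2.COLOR_BGR2HSV)
print("table",np.nanmedian(P[240:270,330:360,2]))
for n,(u,v) in dict(lid=(252,189),open=(289,161),lidded=(339,159),jamf=(316,118),jamn=(233,118),small=(212,156),big=(302,288)).items():
    w=P[v-22:v+22,u-22:u+22]; hh=hsv[v-22:v+22,u-22:u+22]
    z0=np.nanmax(w[16:28,16:28,2]); m=(hh[...,0]>18)&(hh[...,0]<30)&(hh[...,1]>170)
    k,l,st,ce=cv2.connectedComponentsWithStats(m.astype(np.uint8))
    if k>1:
        i=1+np.argmax(st[1:,4]); q=w[l==i]; print(n,st[i,4],(np.nanmin(q[:,:2],0)+np.nanmax(q[:,:2],0))/2,np.nanmax(q[:,:2],0)-np.nanmin(q[:,:2],0),np.nanmedian(q[:,2]))
    print("  ",n,P[v,u].round(3),"max z",z0)
# open jar points
w=P[140:182,268:310].reshape(-1,3); q=w[w[:,2]>0.03]; print("openjar",len(q),q.min(0),q.max(0),np.percentile(q[:,2],[10,50,90]))
# tongs / tail
w=P[160:260,355:445].reshape(-1,3); 
q=w[(w[:,2]>0.018)&(w[:,2]<0.045)]; print("rest>18mm",len(q),q.min(0),q.max(0))
tl=P[228:252,415:440]; q=tl[(tl[...,2]>.02)]; print("tail",len(q)); print(q.round(3)[::3])
E
```

```text
table -0.0012625323218059537
lid 1 [0.58375304 0.30048981] [0. 0.] 0.02840054378911372
   lid [0.563 0.298 0.029] max z 0.034201585070325224
   open [ 0.639  0.203 -0.   ] max z 0.11347543266541393
   lidded [0.629 0.074 0.073] max z 0.07948909975352403
   jamf [0.734 0.129 0.076] max z 0.07596485243495454
jamn 2 [0.71534648 0.33677457] [0.00231557 0.00231029] 0.07920046021139238
   jamn [0.738 0.338 0.077] max z 0.08274669482202279
small 10 [0.6540578  0.39454203] [0.01892211 0.0116336 ] 0.007878322073206934
   small [0.655 0.406 0.006] max z 0.016164263158553238
big 1 [0.30712702 0.1939423 ] [0. 0.] 0.01841863281473155
   big [0.307 0.173 0.018] max z 0.022821374387349547
openjar 285 [0.60766921 0.17502454 0.03057488] [0.65921703 0.22669211 0.11347543] [0.04145528 0.0804077  0.10801243]
rest>18mm 940 [ 0.39988662 -0.16261626  0.01801358] [0.60720906 0.01523619 0.04175242]
tail 167
[[ 0.454 -0.13   0.024]
 [ 0.451 -0.131  0.031]
 [ 0.449 -0.129  0.028]
 [ 0.449 -0.136  0.031]
 [ 0.446 -0.128  0.034]
 [ 0.446 -0.135  0.034]
 [ 0.444 -0.123  0.029]
 [ 0.443 -0.13   0.035]
 [ 0.443 -0.
[... 440 characters left out ...]
32]
 [ 0.428 -0.142  0.033]
 [ 0.426 -0.13   0.029]
 [ 0.426 -0.137  0.034]
 [ 0.425 -0.144  0.035]
 [ 0.423 -0.133  0.027]
 [ 0.423 -0.14   0.032]
 [ 0.423 -0.147  0.035]
 [ 0.421 -0.134  0.035]
 [ 0.42  -0.142  0.032]
 [ 0.42  -0.15   0.032]
 [ 0.418 -0.137  0.032]
 [ 0.418 -0.147  0.033]
 [ 0.418 -0.155  0.033]
 [ 0.415 -0.141  0.036]
 [ 0.415 -0.149  0.035]
 [ 0.415 -0.158  0.031]
 [ 0.413 -0.144  0.037]
 [ 0.413 -0.152  0.033]
 [ 0.41  -0.141  0.024]
 [ 0.41  -0.147  0.033]
 [ 0.41  -0.155  0.03 ]
 [ 0.408 -0.146  0.027]
 [ 0.408 -0.151  0.036]
 [ 0.407 -0.16   0.031]
 [ 0.405 -0.147  0.033]
 [ 0.405 -0.154  0.033]
 [ 0.403 -0.146  0.035]
 [ 0.402 -0.155  0.032]
 [ 0.4   -0.151  0.036]]
```

View pics/top0c.png

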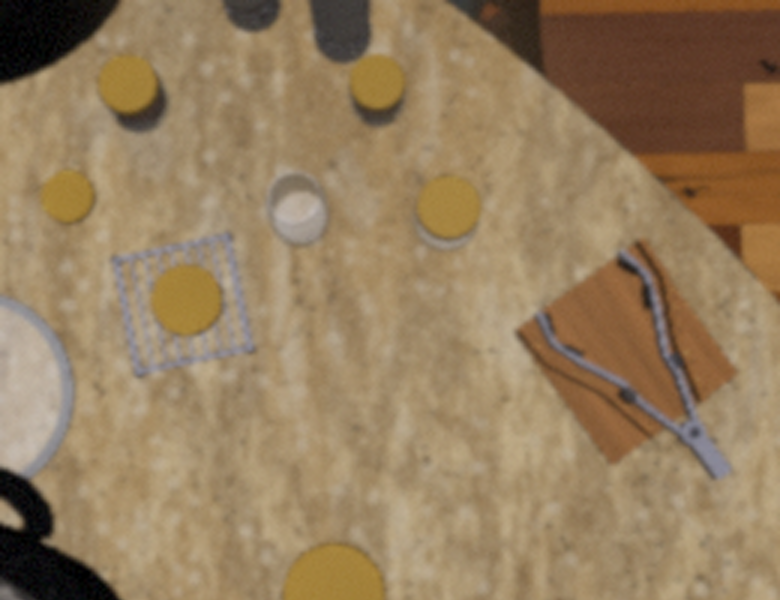

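```bash
cat >> h.py <<'E'
def go(x,y,z,psi,cmd=None):
    """shift (mm, tool axes) and yaw from here (or from cmd=(x,y,z,psi)) to the target; psi = world angle of tool x, deg"""
    s=get_state(); M=R.from_quat(s["tcp_rot"]).as_matrix(); p=s["eef_pos"]
    a=np.degrees(np.arctan2(M[1,0],M[0,0]))
    if cmd: p=np.array(cmd[:3]); a=cmd[3]; c,t=np.cos(np.radians(a)),np.sin(np.radians(a)); M=np.array([[c,t,0],[t,-c,0],[0,0,-1]])
    d=M.T@(np.array([x,y,z])-p)*1000
    print("now",p.round(4),round(a,2),"t",s["time"],"shift",d.round(1),"yaw",round(a-psi,1))
E
python3 -m crank '[[[315,-357,40],-10,0],[[315,-357,40],-10,0],[[315,-357,40],-10,0],[[315,-357,40],-10,0],[[315,-357,40],-10,0],[[315,-357,40],-10,0],[[315,-357,40],-10,0],[[315,-357,40],-10,0],[[315,-357,40],-10,0],[[315,-357,40],-10,0]]'
python3 -m crank '[[[0,0,0],0,0],[[0,0,0],0,0],[[0,0,0],0,0]]'
python3 - <<'E'
from h import *
c,P=cam("wrist"); np.save("w1.npy",P); cv2.imwrite("pics/w1.png",c["frame"]); print(c["origin"],R.from_quat(c["orientation"]).as_matrix().round(2))
go(.425,-.141,.02,37)
T=np.load("top0.npy"); q=T[240:400,80:300].reshape(-1,3); q=q[q[:,2]>.05]; print("pot z",np.percentile(q[:,2],[50,90,99]),"xmax",q[:,0].max(),"ymin",q[:,1].min())
E
```

```text
time: 1.1
eef_pos: [0.4241, -0.1388, 0.1905]
tcp_rot: [0.949, 0.316, -0.0, -0.001]
contact_force: [-0.1, -0.4, 0.1]
opening: 1.0
finger_force: 0.0
time: 1.4
eef_pos: [0.4243, -0.143, 0.1914]
tcp_rot: [0.949, 0.315, -0.0, 0.0]
contact_force: [0.1, 0.4, 0.8]
opening: 1.001
finger_force: 0.0
[ 0.49059585 -0.09411517  0.33315093] [[ 0.6  -0.76 -0.26]
 [-0.8  -0.57 -0.19]
 [ 0.    0.32 -0.95]]
now [ 0.4243 -0.1433  0.1914] 36.66 t 1.45 shift [  1.9  -1.5 171.4] yaw -0.3
pot z [0.25288358 0.26506037 0.26833051] xmax 0.43417272904197607 ymin 0.3028415032364272
```

View pics/w1.png

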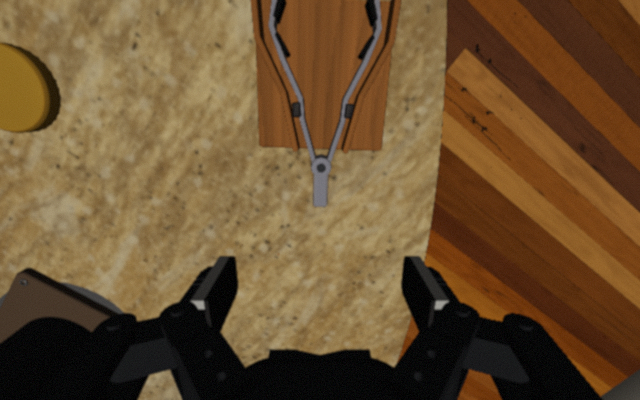

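The wrist view shows the tail running down from the pivot at (320,167) to its end at (320,206). The grips are at (296,109) and (347,110), and the gripper is aligned with the tongs.

```bash
python3 - <<'E'
from h import *
P=np.load("w1.npy")
def pt(u,v,r=2): return np.nanmedian(P[v-r:v+r+1,u-r:u+r+1].reshape(-1,3),0)
tail=P[172:204,308:333].reshape(-1,3); tail=tail[tail[:,2]>.025]
m=tail.mean(0); print("tail mean",m,"z",np.median(tail[:,2]),"tbl",np.nanmedian(P[230:260,280:350,2]))
_,_,V=np.linalg.svd(tail[:,:2]-m[:2]); d=V[0]*np.sign(V[0][0]); print("dir",np.degrees(np.arctan2(d[1],d[0])))
l=(tail[:,:2]-m[:2])@d; w=(tail[:,:2]-m[:2])@[-d[1],d[0]]; print(np.percentile(l,[1,99]),np.percentile(w,[2,98]))
pv=pt(320,168); g1=pt(296,109,1);g2=pt(347,110,1); print(pv,g1,g2); d2=(g1+g2)/2-m; print("dir2",np.degrees(np.arctan2(d2[1],d2[0])), np.hypot(*d2[:2]))
E
```

```text
tail mean [ 0.421485   -0.14706466  0.03307416] z 0.033108572818065174 tbl -0.0008078915096728367
dir 34.25748362861874
[-0.01788324  0.01763583] [-0.00784718  0.00769584]
[ 0.43878142 -0.13371992  0.03545993] [ 0.47233095 -0.07938599  0.03697879] [ 0.50142767 -0.1200926   0.0368627 ]
dir2 35.89297623787148 0.08072240856961249
```

```bash
python3 -m crank '[[[-8,1,40],1,0],[[-8,1,80],1,0],[[-8,1,120],1,0],[[-8,1,150],1,0],[[-8,1,165],1,0],[[-8,1,175],1,0],[[-8,1,182],1,0],[[-8,1,186],1,0],[[-8,1,186],1,0],[[-8,1,186],1,0]]'
python3 -m crank '[[[0,0,0],0,255],[[0,0,0],0,255],[[0,0,0],0,255],[[0,0,0],0,255],[[0,0,0],0,255],[[0,0,0],0,255],[[0,0,0],0,255],[[0,0,0],0,255]]' 100
```

```text
time: 2.45
eef_pos: [0.4192, -0.1482, 0.0061]
tcp_rot: [0.952, 0.307, 0.001, 0.001]
contact_force: [-0.2, 1.2, 0.3]
opening: 1.0
finger_force: 0.0
time: 3.25
eef_pos: [0.4188, -0.1478, 0.0056]
tcp_rot: [0.952, 0.307, 0.0, 0.0]
contact_force: [-1.1, 1.1, 4.2]
opening: 0.17
finger_force: 97.4
```

```bash
python3 -m crank '[[[0,0,-3],0,255],[[0,0,-8],0,255],[[0,0,-15],0,255],[[0,0,-25],0,255],[[0,0,-35],0,255],[[0,0,-45],0,255],[[0,0,-60],0,255],[[0,0,-75],0,255],[[0,0,-90],0,255],[[0,0,-90],0,255]]' 100
python3 - <<'E'
from h import *
c,P=cam("wrist"); np.save("w2.npy",P); cv2.imwrite("pics/w2.png",c["frame"])
go(.45,.057,.095,90)
E
```

```text
time: 4.25
eef_pos: [0.4203, -0.1488, 0.0982]
tcp_rot: [0.952, 0.307, 0.002, 0.002]
contact_force: [0.9, -1.1, -0.8]
opening: 0.17
finger_force: 97.4
now [ 0.4195 -0.1484  0.0969] 35.75 t 4.3 shift [ 144.7 -148.9    1.5] yaw -54.3
```

View pics/w2.png

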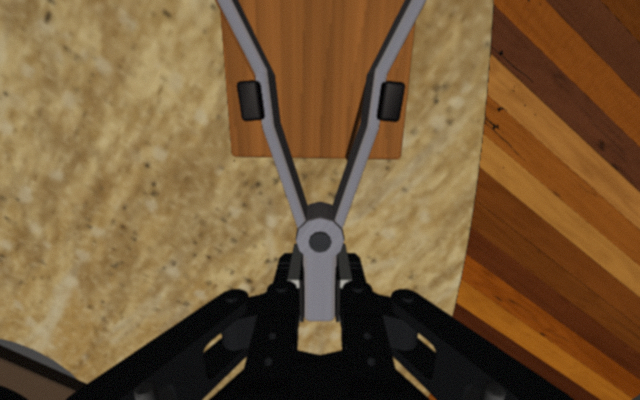

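The tongs are held level by the tail, clear of the rest, with the grips at (250,100) and (391,101).

```bash
python3 -m crank '[[[14,-15,0],-5,255],[[29,-30,0],-11,255],[[43,-45,0],-16,255],[[58,-60,0],-22,255],[[72,-75,0],-27,255],[[87,-90,0],-33,255],[[101,-105,0],-38,255],[[116,-120,0],-44,255],[[130,-135,0],-49,255],[[145,-149,0],-54,255]]' 100
python3 -m crank '[[[0,0,0],0,255],[[0,0,20],0,255],[[0,0,40],0,255],[[0,0,55],0,255],[[0,0,65],0,255],[[0,0,75],0,255],[[0,0,82],0,255],[[0,0,88],0,255],[[0,0,90],0,255],[[0,0,90],0,255]]' 100
python3 - <<'E'
from h import *
c,P=cam("wrist"); z=P[:120,:,2]; np.save("w3.npy",P); print(np.nanmedian(P[:,20:100,2])); go(.45,.057,-.004,90); print(get_state()["contact_force"])
q=P[:200].reshape(-1,3); q=q[(q[:,2]>.015)&(q[:,2]<.06)]; 
for a in (.08,.10,.12,.14,.16,.18,.2): 
    k=q[(q[:,1]>a)&(q[:,1]<a+.02)&(abs(q[:,0]-.45)<.06)]; print(a,len(k),np.percentile(k[:,2],[50,90]) if len(k) else '')
E
```

```text
time: 5.3
eef_pos: [0.4484, 0.0588, 0.0943]
tcp_rot: [0.707, 0.707, -0.001, -0.001]
contact_force: [-0.5, 0.1, -0.0]
opening: 0.169
finger_force: 97.5
time: 6.3
eef_pos: [0.4493, 0.0579, 0.0053]
tcp_rot: [0.709, 0.706, -0.0, -0.0]
contact_force: [-0.8, 0.4, -1.1]
opening: 0.174
finger_force: 97.5
-0.0005670527782807161
now [0.4495 0.0579 0.0055] 89.75 t 6.35 shift [-0.9  0.5  9.5] yaw -0.3
[ 0.00746082  0.25929653 -0.88150032]
0.08 38 [0.0194235  0.02409932]
0.1 1587 [0.03010963 0.03125721]
0.12 2596 [0.0307804  0.03683358]
0.14 2993 [0.03083591 0.03681574]
0.16 1782 [0.03022592 0.03137539]
0.18 0 
0.2 0
```

```bash
python3 -m crank '[[[0,0,1],0,255],[[0,0,2],0,255],[[0,0,3],0,255],[[0,0,4],0,255],[[0,0,4],0,255]]'
python3 -m crank '[[[0,0,0.5],0,255],[[0,0,1],0,255],[[0,0,1.5],0,255],[[0,0,1.5],0,255]]'
```

```text
time: 6.85
eef_pos: [0.4491, 0.0579, 0.0012]
tcp_rot: [0.709, 0.706, -0.0, -0.0]
contact_force: [0.2, 0.3, -1.5]
opening: 0.174
finger_force: 97.5
time: 7.25
eef_pos: [0.4494, 0.0579, 0.0005]
tcp_rot: [0.709, 0.706, -0.0, -0.0]
contact_force: [-2.7, -0.1, 6.0]
opening: 0.171
finger_force: 101.8
```

```bash
python3 -m crank '[[[0,0,-0.5],0,255],[[0,0,-0.5],0,120],[[0,0,-0.5],0,120],[[0,0,-0.5],0,120],[[0,0,-0.5],0,120],[[0,0,-0.5],0,120]]' 40
python3 -m crank '[[[0,0,-20],0,0],[[0,0,-50],0,0],[[0,0,-100],0,0],[[0,0,-100],0,0],[[0,0,-100],0,0]]'
python3 - <<'E'
from h import *
c,P=cam("wrist"); np.save("w3.npy",P); cv2.imwrite("pics/w3.png",c["frame"]); go(.45,.14,.1,90)
E
```

```text
time: 7.85
eef_pos: [0.4493, 0.0579, 0.0003]
tcp_rot: [0.709, 0.706, 0.0, 0.0]
contact_force: [-0.3, 1.4, 0.5]
opening: 0.526
finger_force: 0.0
time: 8.35
eef_pos: [0.4504, 0.0578, 0.1018]
tcp_rot: [0.709, 0.706, 0.001, 0.001]
contact_force: [-0.1, -0.6, -0.9]
opening: 1.0
finger_force: 0.0
now [0.449  0.0579 0.1002] 89.75 t 8.4 shift [82.1  0.6  0.2] yaw -0.3
```

View pics/w3.png

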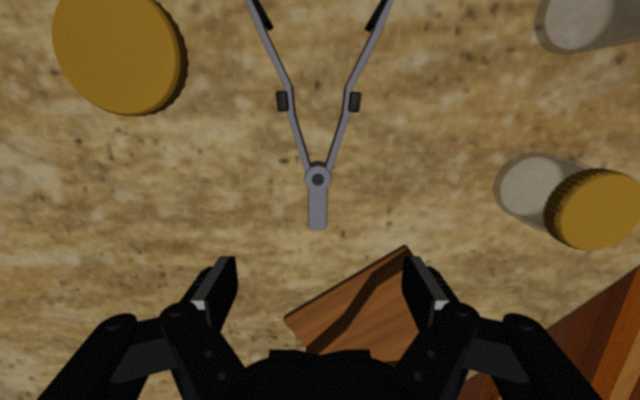

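The tongs lie flat on the worktop, with the grips at (283,101) and (355,101), the pivot at (317,178) and the tail end at (317,228).

```bash
python3 - <<'E'
from h import *
P=np.load("w3.npy")
def pt(u,v,r=2): return np.nanmedian(P[v-r:v+r+1,u-r:u+r+1].reshape(-1,3),0)
g1,g2,pv,tl=pt(283,101),pt(355,101),pt(317,178),pt(317,222)
print(g1,g2,pv,tl); g=(g1+g2)/2; m=(tl+pv)/2
tail=P[190:224,305:330].reshape(-1,3); tail=tail[tail[:,2]>.015]; m=tail.mean(0)
for q in (g-m,g-tl): print(np.degrees(np.arctan2(q[1],q[0])),np.hypot(*q[:2]))
n=g2-g1; print("g",g,"width",np.hypot(*n[:2]),"perp",np.degrees(np.arctan2(n[1],n[0]))+90,"tailz",tail[:,2].mean())
E
```

```text
[0.42556489 0.14111747 0.02741394] [0.47666077 0.14083959 0.0271158 ] [0.44920439 0.08429169 0.02510068] [0.44890092 0.04640556 0.02339259]
89.08738694523909 0.08128104661218075
88.66018543982047 0.09459883788443563
g [0.45111283 0.14097853 0.02726487] width 0.05109662825133836 perp 89.6884076715574 tailz 0.02298864485441552
```

```bash
python3 -m crank '[[[40,1,0],1,0],[[83,1,0],1,0],[[83,1,30],1,0],[[83,1,60],1,0],[[83,1,80],1,0],[[83,1,92],1,0],[[83,1,98],1,0],[[83,1,101],1,0],[[83,1,101],1,0],[[83,1,101],1,0]]'
python3 -m crank '[[[0,0,0],0,60],[[0,0,0],0,70],[[0,0,0],0,76],[[0,0,0],0,80],[[0,0,0],0,84],[[0,0,0],0,84],[[0,0,0],0,84]]' 60
```

```text
time: 9.4
eef_pos: [0.4515, 0.1408, 0.0002]
tcp_rot: [0.715, 0.699, 0.001, 0.001]
contact_force: [-0.5, 0.2, 0.2]
opening: 0.996
finger_force: 0.0
time: 10.1
eef_pos: [0.4518, 0.1412, 0.0008]
tcp_rot: [0.715, 0.699, 0.001, 0.0]
contact_force: [-0.8, 0.5, 7.9]
opening: 0.672
finger_force: 9.9
```

```bash
python3 -m crank '[[[0,0,-1],0,88],[[0,0,-3],0,90],[[0,0,-6],0,90],[[0,0,-10],0,90],[[0,0,-20],0,90],[[0,0,-35],0,90],[[0,0,-50],0,90],[[0,0,-65],0,90],[[0,0,-80],0,90],[[0,0,-80],0,90]]'
python3 - <<'E'
from h import *
c,P=cam("wrist"); np.save("w4.npy",P); cv2.imwrite("pics/w4.png",c["frame"]); go(.45,.14,.1,90)
E
```

```text
time: 11.1
eef_pos: [0.4525, 0.1411, 0.0821]
tcp_rot: [0.715, 0.699, 0.002, 0.002]
contact_force: [0.6, -0.4, -0.9]
opening: 0.651
finger_force: 7.6
now [0.4516 0.1409 0.0808] 88.75 t 11.15 shift [ -1.   -1.6 -19.3] yaw -1.3
```

View pics/w4.png

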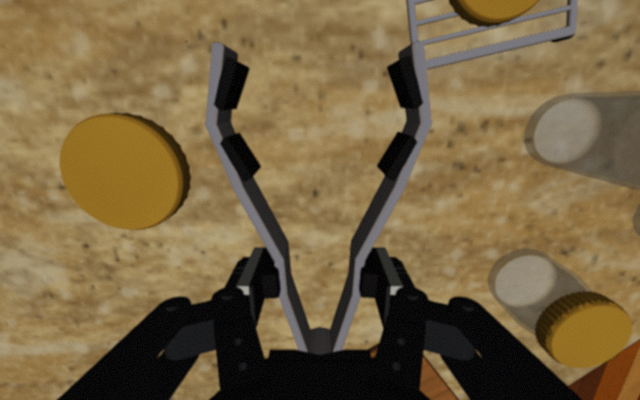

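The tongs are held level by the grips. The jaw bends are at (211,123) and (428,123), and the rack and lid are at the upper right.

```bash
python3 - <<'E'
from h import *
P=np.load("w4.npy"); s=get_state()
M=R.from_quat(s["tcp_rot"]).as_matrix(); L=(P-s["eef_pos"])@M*1000
# arm-top points in tool frame: (x along tongs, y, z down)
z=L[...,2]; m=np.isfinite(z)&(L[...,0]>5)&(L[...,0]<115)&(z<-8)&(z>-40)&(abs(L[...,1])<65)
q=L[m]
for a in range(10,110,10):
    k=q[(q[:,0]>=a)&(q[:,0]<a+10)]
    if len(k)>5:
        l=k[k[:,1]<0];r=k[k[:,1]>0]
        print(a,len(k),"toolz top",[np.percentile(t[:,2],[5,15,50]).round(1) for t in (l,r) if len(t)],"y",k[:,1].min().round(1),k[:,1].max().round(1),"inner",l[:,1].max().round(1),r[:,1].min().round(1))
print("max x",q[:,0].max())
E
```

```text
10 1764 toolz top [array([-38.2, -33.9, -21.2]), array([-37.8, -33.4, -21.1])] y -33.4 35.6 inner -15.8 18.0
20 806 toolz top [array([-21.9, -21.5, -20.2]), array([-22. , -21.6, -20.4])] y -29.5 31.5 inner -20.2 22.0
30 861 toolz top [array([-22. , -21.6, -20.3]), array([-22.1, -21.5, -20.5])] y -33.9 36.0 inner -24.6 26.4
40 865 toolz top [array([-22.1, -21.6, -20.6]), array([-22.1, -21.7, -20.8])] y -37.9 40.1 inner -29.1 30.9
50 1368 toolz top [array([-22.3, -21.8, -21. ]), array([-22.3, -21.9, -21.1])] y -41.2 42.3 inner -28.0 29.7
60 1367 toolz top [array([-22.2, -21.7, -20.8]), array([-22.3, -21.9, -21. ])] y -44.7 45.6 inner -31.9 33.9
70 1057 toolz top [array([-22.3, -21.8, -20.6]), array([-22.5, -21.9, -20.7])] y -45.7 47.3 inner -37.6 39.5
80 1537 toolz top [array([-22.3, -21.9, -21. ]), array([-22.4, -21.9, -21.1])] y -44.0 46.0 inner -33.1 34.5
90 1709 toolz top [array([-22.4, -21.9, -21.1]), array([-22.5, -22.1, -21.3])] y -42.4 43.7 inner -30.3 31.3
100 449 toolz top [array([-22.5, -21.9, -20.8]), array([-22.3, -21.9, -20.9])] y -40.6 41.2 inner -34.7 35.9
max x 104.4118965154996
```

```bash
python3 - <<'E'
from h import *
go(.524,.232,.08,60)
E
```

```text
now [0.4516 0.1409 0.0808] 88.75 t 11.15 shift [92.6 70.4  1. ] yaw 28.7
```

```bash
python3 -m crank '[[[15,12,0],5,90],[[31,23,0],10,90],[[46,35,0],14,90],[[62,47,0],19,90],[[77,58,0],24,90],[[92,70,0],28.7,90],[[92,70,0],28.7,90],[[92,70,0],28.7,90],[[92,70,0],28.7,90]]'
cat >> h.py <<'E'
def disc(P,s,zlo,zhi,lim=(30,125,60)):
    """centre (tool frame, mm) of the yellow/any disc top lying between world heights zlo..zhi, inside the jaws"""
    M=R.from_quat(s["tcp_rot"]).as_matrix(); L=(P-s["eef_pos"])@M*1000
    m=(P[...,2]>zlo)&(P[...,2]<zhi)&(L[...,0]>lim[0])&(L[...,0]<lim[1])&(abs(L[...,1])<lim[2])
    m=m.astype(np.uint8); m=cv2.morphologyEx(m,cv2.MORPH_OPEN,np.ones((5,5)))
    k,l,st,ce=cv2.connectedComponentsWithStats(m); i=1+np.argmax(st[1:,4])
    q=L[l==i].astype(np.float32); (cx,cy),r=cv2.minEnclosingCircle(q[:,:2].copy())
    return (cx,cy,r),q,l==i,L
E
python3 - <<'E'
from h import *
c,P=cam("wrist"); np.save("w5.npy",P); s=get_state()
(cx,cy,r),q,m,L=disc(P,s,.022,.036)
im=c["frame"].copy(); im[m]=(im[m]//2+np.array([0,0,120])).astype(np.uint8); cv2.imwrite("pics/w5.png",im)
print("disc",cx,cy,r,len(q),"extent",np.percentile(q[:,0],[.5,99.5]),np.percentile(q[:,1],[.5,99.5]),"z",np.median(P[m][:,2])); go(.524,.232,.08,60)
E
```

```text
time: 12.05
eef_pos: [0.5215, 0.2307, 0.0784]
tcp_rot: [0.866, 0.501, -0.001, -0.0]
contact_force: [-0.4, -0.0, -2.5]
opening: 0.649
finger_force: 7.6
disc 78.52198028564453 2.270364999771118 31.0272274017334 7574 extent [ 49.46349255 107.96412743] [-27.23348023  31.54622137] z 0.027905397271118224
now [0.5217 0.2306 0.0786] 60.06 t 12.1 shift [ 2.3  1.3 -1.4] yaw 0.1
```

View pics/w5.png

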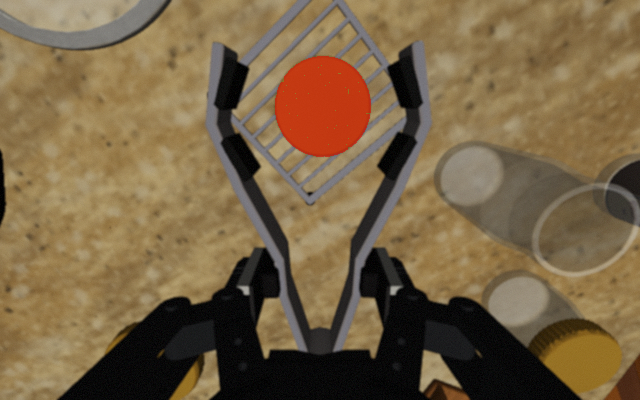

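The lid (red mask, centre 322,106) lies between the open jaws, about 1.5 mm off their centre.

```bash
python3 -m crank '[[[1.5,1.2,10],0,90],[[1.5,1.2,20],0,90],[[1.5,1.2,30],0,90],[[1.5,1.2,40],0,90],[[1.5,1.2,48],0,90],[[1.5,1.2,54],0,90],[[1.5,1.2,57],0,90],[[1.5,1.2,59],0,90],[[1.5,1.2,59],0,90],[[1.5,1.2,59],0,90]]'
python3 - <<'E'
from h import *
c,P=cam("wrist"); np.save("w6.npy",P); s=get_state()
(cx,cy,r),q,m,L=disc(P,s,.022,.0335,(30,125,30)); print("disc",cx,cy,r,"top toolz",np.median(L[m][:,2]))
for a in (60,70,80,90):
    t=L[(L[...,0]>a)&(L[...,0]<a+10)&(abs(L[...,1])>33)&(abs(L[...,1])<50)&(L[...,2]<-12)]
    l=t[t[:,1]<0];r=t[t[:,1]>0]; print(a,np.percentile(t[:,2],[5,15,50]),l[:,1].max(),r[:,1].min(),l[:,1].min(),r[:,1].max())
go(.524,.232,.08,60)
E
```

```text
time: 13.1
eef_pos: [0.5247, 0.2321, 0.0207]
tcp_rot: [0.866, 0.5, 0.0, 0.0]
contact_force: [-0.5, 1.2, -1.3]
opening: 0.645
finger_force: 7.6
disc 75.59659576416016 0.15052150189876556 31.09728240966797 top toolz -7.035808471758866
60 [-20.93525008 -20.41815181 -19.61349884] -33.414707876051786 33.09264491711224 -45.61472092160461 44.90667337021322
70 [-20.88752167 -20.38175765 -19.48030469] -38.578532504532525 39.977034110573186 -46.86903939783766 46.46348440854385
80 [-20.99331933 -20.535777   -19.74794071] -33.7233595893345 33.75396155178577 -45.33080001845021 44.889596122570474
90 [-21.04506155 -20.61851932 -19.87773791] -33.0050860497257 33.01797015216801 -43.09501363656596 42.70001809120523
now [0.5248 0.2321 0.0208] 60.05 t 13.15 shift [ -0.5  -0.6 -59.2] yaw 0.0
```

```bash
python3 -m crank '[[[0,0,0.5],0,95],[[0,0,0.5],0,100],[[0,0,0.5],0,105],[[0,0,0.5],0,110],[[0,0,0.5],0,115],[[0,0,0.5],0,120],[[0,0,0.5],0,125],[[0,0,0.5],0,125],[[0,0,0.5],0,125]]' 40
```

```text
time: 14.05
eef_pos: [0.5245, 0.232, 0.0199]
tcp_rot: [0.866, 0.5, 0.0, 0.0]
contact_force: [-0.9, -0.7, 0.6]
opening: 0.564
finger_force: 41.2
```

```bash
python3 -m crank '[[[0,0,-2],0,140],[[0,0,-5],0,140],[[0,0,-10],0,140],[[0,0,-18],0,140],[[0,0,-28],0,140],[[0,0,-40],0,140],[[0,0,-40],0,140],[[0,0,-40],0,140],[[0,0,-40],0,140]]' 40
python3 - <<'E'
from h import *
c,P=cam("wrist"); np.save("w7.npy",P); cv2.imwrite("pics/w7.png",c["frame"]); s=get_state()
(cx,cy,r),q,m,L=disc(P,s,.055,.076,(30,125,29)); print("disc",cx,cy,r)
A=np.c_[q[:,:2],np.ones(len(q))]; print("plane",np.linalg.lstsq(A,q[:,2],rcond=None)[0],np.median(q[:,2]))
t=L[(L[...,0]>20)&(L[...,0]<105)&(abs(L[...,1])>15)&(abs(L[...,1])<50)&(L[...,2]<-18)&(L[...,2]>-26)]; print("arms plane",np.linalg.lstsq(np.c_[t[:,:2],np.ones(len(t))],t[:,2],rcond=None)[0])
go(.6,.14,.16,60)
E
```

```text
time: 14.95
eef_pos: [0.5241, 0.2319, 0.0596]
tcp_rot: [0.866, 0.5, -0.0, -0.0]
contact_force: [-0.0, -0.0, -1.1]
opening: 0.566
finger_force: 41.4
disc 74.86624145507812 -0.12242686003446579 33.054134368896484
plane [ 2.04843134e-03 -4.87429802e-04 -8.13352298e+00] -7.8732543
arms plane [-3.53487203e-04  6.86161195e-05 -1.87786813e+01]
now [0.5239 0.2319 0.0593] 60.04 t 15.0 shift [ -41.7  111.7 -100.7] yaw 0.0
```

View pics/w7.png

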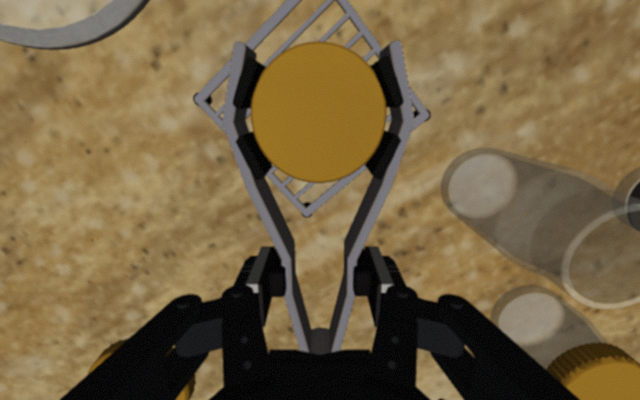

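The lid is held centred and level in the jaws at (318,112).

```bash
python3 -m crank '[[[0,0,-20],0,140],[[0,0,-40],0,140],[[-10,0,-60],0,140],[[-20,0,-80],0,140],[[-30,0,-100],0,140],[[-30,0,-100],0,140],[[-30,0,-100],0,140],[[-30,0,-100],0,140]]' 40
python3 - <<'E'
from h import *
c,P=cam("wrist"); np.save("w8.npy",P); cv2.imwrite("pics/w8.png",c["frame"]); s=get_state()
import pickle; pickle.dump((c,s),open("w8.pkl","wb"))
w=P.reshape(-1,3)
for n,Q in (("wrist",w),("top",np.load("top0.npy").reshape(-1,3))):
    q=Q[(abs(Q[:,0]-.633)<.045)&(abs(Q[:,1]-.201)<.045)&(Q[:,2]>.098)&(Q[:,2]<.12)]
    print(n,len(q),q.min(0),q.max(0),np.median(q[:,2]))
    A=np.c_[2*q[:,:2],np.ones(len(q))]; x=np.linalg.lstsq(A,(q[:,:2]**2).sum(1),rcond=None)[0]; print(x[:2],np.sqrt(x[2]+x[0]**2+x[1]**2))
go(.6,.14,.16,60)
E
```

```text
time: 15.8
eef_pos: [0.5087, 0.2061, 0.1581]
tcp_rot: [0.866, 0.5, -0.001, -0.0]
contact_force: [-0.1, 0.0, -1.6]
opening: 0.562
finger_force: 41.7
wrist 1823 [0.6127435  0.17723511 0.09800284] [0.65735743 0.2216029  0.11081199] 0.10658205685889988
[0.63444846 0.19988654] 0.02076258778870285
top 85 [0.61231732 0.18006988 0.09813001] [0.6548901  0.22173754 0.11347543] 0.10671022729158164
[0.63390077 0.20143414] 0.0208377086616981
now [0.5086 0.2061 0.158 ] 60.05 t 15.85 shift [-11.6 112.2  -2.3] yaw 0.1
```

View pics/w8.png

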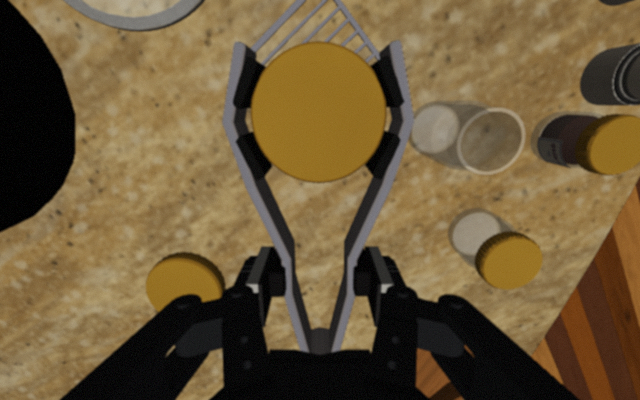

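The open jar's rim is at (491,140), centred at about (0.634, 0.200), and the lid is level.

```bash
python3 -m crank '[[[-4,20,0],0,140],[[-8,45,0],0,140],[[-13,70,0],0,140],[[-16,95,0],0,140],[[-17.5,112,0],0,140],[[-17.5,112,10],0,140],[[-17.5,112,20],0,140],[[-17.5,112,28],0,140],[[-17.5,112,32],0,140],[[-17.5,112,32],0,140]]' 40
python3 -m crank '[[[0,0,2],0,140],[[0,0,2],0,140],[[0,0,2],0,140]]' 40
python3 - <<'E'
from h import *
c,P=cam("wrist"); np.save("w9.npy",P); cv2.imwrite("pics/w9.png",c["frame"]); s=get_state()
go(.5969,.1350,.113,60); print(s["contact_force"])
M=R.from_quat(s["tcp_rot"]).as_matrix(); L=(P-s["eef_pos"])@M*1000
hsv=cv2.cvtColor(c["frame"],cv2.COLOR_BGR2HSV); m=(hsv[...,0]>15)&(hsv[...,0]<30)&(hsv[...,1]>150)&(L[...,0]>30)&(L[...,0]<115)&(abs(L[...,1])<36)&(L[...,2]<-3)&(L[...,2]>-12)
q=L[m]; A=np.c_[2*q[:,:2],np.ones(len(q))]
h=cv2.convexHull(q[:,:2].astype(np.float32))[:,0]; print(len(q),"lid",cv2.minEnclosingCircle(h),"ext",np.percentile(q,[.3,99.7],0)[:,:2].mean(0),"world",s["eef_pos"]+M@np.r_[np.percentile(q,[.3,99.7],0)[:,:2].mean(0),np.median(q[:,2])]/1000)
E
```

```text
time: 16.85
eef_pos: [0.5964, 0.1355, 0.1264]
tcp_rot: [0.866, 0.501, -0.001, -0.001]
contact_force: [0.6, -0.4, -1.9]
opening: 0.562
finger_force: 41.7
time: 17.15
eef_pos: [0.598, 0.1351, 0.1264]
tcp_rot: [0.866, 0.5, 0.0, 0.0]
contact_force: [0.2, -0.7, -1.2]
opening: 0.567
finger_force: 41.7
now [0.598  0.135  0.1263] 60.05 t 17.2 shift [-0.5 -0.9 13.3] yaw 0.1
[-0.61766523 -0.09273462 -0.5323201 ]
15103 lid ((74.99357604980469, -0.581538200378418), 32.46626663208008) ext [76.38077337 -0.27844325] world [0.63585349 0.20132331 0.13394174]
```

```bash
python3 -m crank '[[[-1,-0.5,3],0,140],[[-1,-0.5,6],0,140],[[-1,-0.5,8],0,140],[[-1,-0.5,9],0,140],[[-1,-0.5,10],0,140],[[-1,-0.5,10],0,140],[[-1,-0.5,10],0,140]]' 40
python3 -m crank '[[[0,0,0.7],0,140],[[0,0,1.2],0,140],[[0,0,1.2],0,140]]' 40
```

```text
time: 17.9
eef_pos: [0.5969, 0.1343, 0.1159]
tcp_rot: [0.866, 0.5, 0.0, 0.0]
contact_force: [0.5, -0.5, -0.6]
opening: 0.567
finger_force: 41.7
time: 18.2
eef_pos: [0.5968, 0.1343, 0.1146]
tcp_rot: [0.866, 0.5, -0.0, -0.0]
contact_force: [-0.5, 0.1, -0.8]
opening: 0.564
finger_force: 41.7
```

```bash
python3 -m crank '[[[0,0,0.5],0,140],[[0,0,1],0,140],[[0,0,1],0,140]]' 40
```

```text
time: 18.5
eef_pos: [0.5968, 0.1343, 0.1135]
tcp_rot: [0.866, 0.5, -0.0, -0.0]
contact_force: [-0.0, 0.4, -1.2]
opening: 0.568
finger_force: 41.8
```

```bash
python3 -m crank '[[[0,0,0.5],0,140],[[0,0,1],0,140],[[0,0,1],0,140]]' 40; python3 -m crank '[[[0,0,0.5],0,140],[[0,0,0.5],0,140],[[0,0,0.5],0,140]]' 40
```

```text
time: 18.8
eef_pos: [0.597, 0.1343, 0.1129]
tcp_rot: [0.866, 0.5, 0.0, 0.0]
contact_force: [0.3, -0.0, -0.9]
opening: 0.567
finger_force: 41.9
time: 19.1
eef_pos: [0.5971, 0.1344, 0.1125]
tcp_rot: [0.866, 0.5, 0.0, 0.0]
contact_force: [-0.3, 0.0, 1.0]
opening: 0.565
finger_force: 42.0
```

```bash
python3 -m crank '[[[0,0,0],0,115],[[0,0,0],0,110],[[0,0,0],0,106],[[0,0,0],0,102],[[0,0,0],0,98],[[0,0,0],0,94],[[0,0,0],0,90],[[0,0,0],0,87],[[0,0,0],0,87],[[0,0,0],0,87]]' 40
python3 - <<'E'
from h import *
c,P=cam("wrist"); cv2.imwrite("pics/w10.png",c["frame"]); s=get_state()
(cx,cy,r),q,m,L=disc(P,s,.112,.128,(30,125,34)); print("disc",cx,cy,r,"z",np.median(P[m][:,2])); A=np.c_[q[:,:2],np.ones(len(q))]; print("plane",np.linalg.lstsq(A,q[:,2],rcond=None)[0]); print(s["contact_force"],s["finger_force"],s["opening"])
E
```

```text
time: 20.1
eef_pos: [0.5969, 0.1343, 0.1122]
tcp_rot: [0.866, 0.5, 0.0, 0.0]
contact_force: [0.4, -0.2, -1.3]
opening: 0.662
finger_force: 7.4
disc 75.7759017944336 -0.043256353586912155 31.11063575744629 z 0.12089138606036284
plane [-5.98170370e-03  3.92721816e-03 -8.26499803e+00]
[ 0.80623034 -0.35629215 -1.52744501] 7.396877536957618 0.6588084801018516
```

View pics/w10.png

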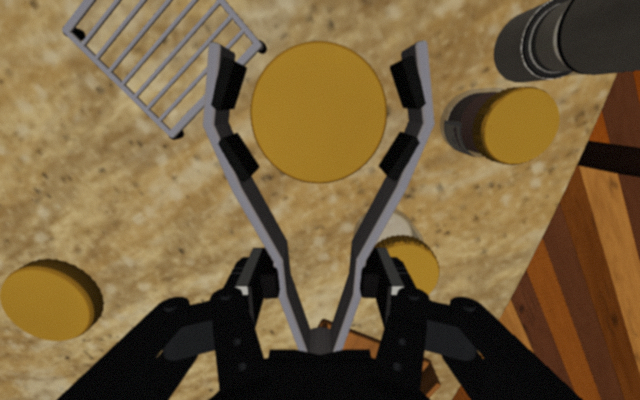

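The lid lies level and centred on the jar at (318,112), with the jaws clear on both sides.

```bash
python3 -m crank '[[[0,0,-3],0,87],[[0,0,-7],0,87],[[0,0,-12],0,87],[[0,0,-20],0,87],[[0,0,-35],0,87],[[0,0,-50],0,87],[[0,0,-60],0,87],[[0,0,-60],0,87]]' 40
python3 - <<'E'
from h import *
go(.4515,.141,.17,89)
E
```

```text
time: 20.95
eef_pos: [0.5984, 0.1344, 0.1755]
tcp_rot: [0.866, 0.5, 0.002, 0.001]
contact_force: [-1.2, -1.2, -0.9]
opening: 0.66
finger_force: 7.4
now [0.5984 0.1344 0.1755] 60.05 t 20.95 shift [ -67.7 -130.6    4.7] yaw -29.0
```

```bash
python3 -m crank '[[[-12,-22,0],0,87],[[-25,-45,0],-5,87],[[-37,-70,0],-10,87],[[-49,-95,0],-16,87],[[-60,-115,0],-22,87],[[-67,-130,0],-29,87],[[-67,-130,0],-29,87],[[-67,-130,0],-29,87],[[-67,-130,0],-29,87]]' 40
python3 -m crank '[[[0,0,25],0,87],[[0,0,50],0,87],[[0,0,75],0,87],[[0,0,100],0,87],[[0,0,120],0,87],[[0,0,140],0,87],[[0,0,152],0,87],[[0,0,160],0,87],[[0,0,165],0,87],[[0,0,165],0,87]]' 40
python3 - <<'E'
from h import *
go(.4515,.141,.0015,89)
E
```

```text
time: 21.85
eef_pos: [0.4516, 0.1411, 0.1724]
tcp_rot: [0.714, 0.701, 0.0, 0.0]
contact_force: [0.2, 0.1, -0.7]
opening: 0.66
finger_force: 7.4
time: 22.85
eef_pos: [0.4509, 0.1411, 0.007]
tcp_rot: [0.713, 0.701, -0.0, -0.0]
contact_force: [-0.2, 0.7, -0.7]
opening: 0.658
finger_force: 7.4
now [0.4509 0.1411 0.007 ] 89.03 t 22.85 shift [-0.1  0.6  5.5] yaw 0.0
```

```bash
python3 -m crank '[[[0,0,2],0,87],[[0,0,4],0,87],[[0,0,5],0,87],[[0,0,5.5],0,87],[[0,0,5.5],0,87]]' 40
python3 -m crank '[[[0,0,0],0,80],[[0,0,0],0,70],[[0,0,0],0,50],[[0,0,0],0,20],[[0,0,0],0,0],[[0,0,0],0,0],[[0,0,0],0,0]]' 40
python3 -m crank '[[[0,0,-10],0,0],[[0,0,-25],0,0],[[0,0,-60],0,0],[[0,0,-110],0,0],[[0,0,-160],0,0],[[0,0,-200],0,0],[[0,0,-200],0,0],[[0,0,-200],0,0]]' 40
python3 - <<'E'
from h import *
c,P=cam("top"); cv2.imwrite("pics/t2.png",cv2.resize(c["frame"][90:320,190:450],None,fx=2.5,fy=2.5))
for n,(x,y) in dict(openlid=(.6345,.2)).items():
    w=P.reshape(-1,3); q=w[(abs(w[:,0]-x)<.05)&(abs(w[:,1]-y)<.05)&(w[:,2]>.112)]; print(n,len(q),(q.min(0)+q.max(0))/2,np.median(q[:,2]))
print(get_state()["time"],get_state()["contact_force"])
E
```

```text
time: 23.35
eef_pos: [0.4508, 0.1412, 0.0017]
tcp_rot: [0.713, 0.701, 0.0, 0.0]
contact_force: [-0.5, 0.0, -0.4]
opening: 0.656
finger_force: 7.4
time: 24.05
eef_pos: [0.4507, 0.1412, 0.0016]
tcp_rot: [0.713, 0.701, 0.0, 0.0]
contact_force: [-0.9, -0.0, 0.7]
opening: 0.998
finger_force: 0.0
time: 24.85
eef_pos: [0.4512, 0.1412, 0.2033]
tcp_rot: [0.713, 0.701, 0.001, 0.001]
contact_force: [0.2, 0.3, -1.0]
opening: 0.997
finger_force: 0.0
openlid 516 [0.63395362 0.20252002 0.1202944 ] 0.12037039464232924
24.9 [ 0.51037735 -0.35876009 -0.55497   ]
```

View pics/t2.png

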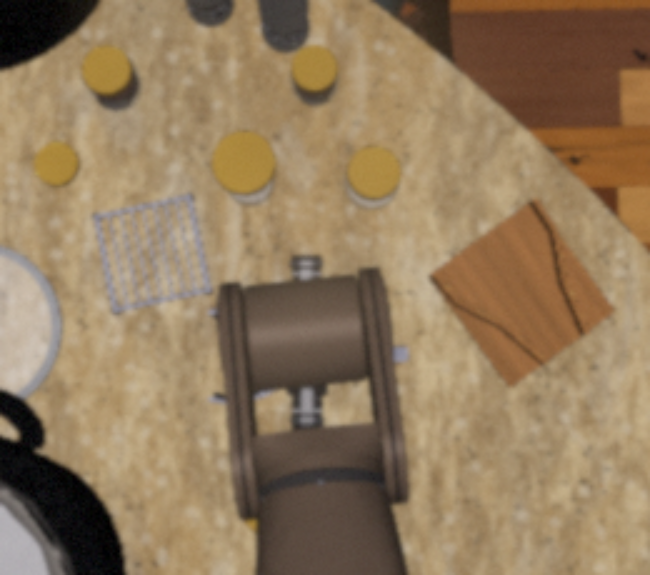

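The lid sits on the open jar (245,162) and the other jars are where they were. The tongs are on the worktop under the arm, let go.

```bash
python3 -c "
from plant import ctrl; print(ctrl.sign_off())"
```

```text
the job is handed in; nothing more can be done
None
```

The lid sits flat and centred on the open jar (about 1–2 mm off by camera), the tongs are let go on the worktop, the other jars look unmoved, and I handed the job in at about 25 s; no verdict came back.

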